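# Shut and bolt the engraver's tool chest

### The arm

A 6-joint arm with a two-finger parallel gripper is mounted at the origin on the work surface. World frame = base frame: x ahead of the robot, y to its left, z up, the work surface at z = 0. Lengths are in m, angles in rad, forces in N, time in s.
With the tool pointing down it reaches from about 0.275 to 0.725 m from the base axis. Payload 15.9 kg.
Tool frame: the origin (TCP) lies midway between the tips of the shut fingers; the grasp point (between the pads) lies 19 mm behind it; z points along the fingers, y is the line along which they close (so a half turn about z gives the same grasp; the last joint's range is limited). The gripper opens to 85 mm and grips with 20 to 120 N. Pads are 22 mm wide; open, the fingers measure 114 mm over their backs; the gripper's body (76 mm by 85 mm) begins 54 mm behind the grasp point. The pads swing forward as they close: fully open they stand 13 mm farther back than shut.
Start: joints at [1.111, 0.213, -0.034, 1.323, 0, 1.571], TCP at [0.222, 0.448, 0.231] pointing down, gripper open.
Joint ranges: [-2.98, 2.98], [-0.74, 1.72], [-1.14, 1.35], [-2.1, 2.04], [-1.57, 1.44], [-3.14, 3.14]. Speed limits (rad/s): [1.89, 1.89, 2.39, 2.57, 3.14, 3.14].

### API

Orientations are given as a 3x3 rotation matrix whose columns are the frame's x, y, z axes.
In Python, from bench import r, eyes gives the robot as it stands.
- The arm moves only by the shell command python3 -m inch 'ROWS'. ROWS is JSON, a list of rows, each a list of 7 numbers: the shift along the tool's x, y, z in mm, then the turn, a rotation vector about the tool's x, y, z in degrees, then the opening in per cent of the stroke, from 0 (shut) to 100 (fully open). A call has 1 to 20 rows; each row is the pose to reach, as a shift and turn from the pose commanded when the call began, along the tool's axes at that moment; what a row does not reach only later rows make up. A row lasts 1/10 s, in which the tool goes at most 50 mm and 8.59 degrees, less where a joint would pass 70% of its speed; a pose out of reach is approached as far as the arm can. A call with a gripper value outside its range is refused whole. The fingers move at their own pace and stop on an object; the grip force is fixed at half the most. Time passes only in rows, so rows that repeat a pose let the fingers close. It gives the time, the measured TCP pose, the force, the opening and the grip force at its end, in the units of the state.
- r.sense(): the state, without advancing time (a new reading comes with each control period).
- eyes.capture(name): name is "side" or "top"; returns a dict with "pixels" (480x640x3 uint8, red, green, blue), "fx", "fy", "cx", "cy" (pixels), "rvec" (rotation vector, rad) and "tvec" (3), from world to camera coordinates, as OpenCV has them. Camera axes: x right, y down, z forward; pixel columns grow to the right and rows downward; lengths in m; the calibration is good to about 2 mm. A picture is of the moment at which its call begins. There is no depth.
- r.job_done(): hands the job in; it is judged then, once.
The state is a dict: "time_s": time; "q": joint angles; "joint_vel": joint speeds; "tau": joint torques, N m; "ee_pos": TCP position; "eef_rot": TCP orientation; "force": force on the tool from outside, world axes, zero at the start; "torque": the same for the moment, N m; "width": opening from 0.0 (shut) to 1.0 (fully open); "gripper_force": force on a finger pad.
Only numpy, scipy, OpenCV 4.12 (cv2) and the standard library are available. Lean on these libraries where they do the work, as an engineer would, in place of code of your own. Each camera call takes 0.05 s, during which the arm holds its last target. There are 200 camera calls.

### The job

Lock up the tool chest using the fingers only: push its half-raised lid down until it is shut, push the knob of the barrel bolt along its slot until the bolt is fully home in the keeper on the lid, then push the knob over sideways into the notch at the end of the slot, as far down as it goes. Do not swing the lid wide open, and pick nothing up: leave the jar, bottle, clamp and pot that stand around where they are.

Things in the scene. Friction and masses are not known exactly. Their poses are not given: they have to be found in the camera images.
- chest: wooden tool chest fixed to the bench, 240 (its x) by 400 (its y) by 130 mm high; origin at the centre of its underside on the bench, z up. Its top is in two halves that meet at a seam along y = 0: the half at +y is fixed and carries a steel barrel bolt, the half at -y is the hinged lid
- slot_start (a point): on the axis of the barrel bolt's tube, below the end of the slot farthest from the seam; chest frame x 0, y 80, z 146 mm. The tube lies along the chest's y on a 48 mm wide plate, 22 mm outside diameter, from y 12 to 95 mm, top 157 mm above the bench. The slot is 13 mm wide in the tube's top and runs straight from y 80 to 24 mm
- notch (a point): on the tube's axis at the middle of the notch, chest frame x 0, y 31, z 146 mm: at its end nearest the seam (y 38 to 24 mm) the slot turns at a right angle and runs as a 14 mm wide notch from the top down the tube's +x side. Only there can the knob tip over, towards the chest's +x
- lid (a joint): lid angle, rad: 0 shut flush with the fixed half, positive raised. Hinge line parallel to the chest's x along its -y edge (y -200 mm, 116 mm above the bench); the free edge, 198 mm from it, lies at the seam when shut. Stiff hinge, stays where left; a few newtons down near the free edge shut it. Board 14 mm thick, 240 mm long in x
- lid_middle (a point): point on the upper face of the lid, at the middle of its length, 100 mm from the hinged edge (half-way to the free edge); moves with the lid
- keeper (a point): mouth of the keeper, a steel staple 24 mm wide (x), 20 mm long (y) and 28 mm high above the lid's upper face, standing on the lid 10 to 30 mm from the free edge at the chest's x = 0; the point is on the bolt's axis when the lid is shut, and moves with the lid
- bolt (a joint): travel of the bolt, m: 0 fully drawn back, 0.045 fully home; it grows as rod and knob slide towards the chest's -y, into the keeper. The rod is 14 mm thick and stays where it is left; about 2 N move it. The bolt cannot enter the keeper unless the lid is shut; pushed out before, it stops the lid from shutting.
- knob (a joint): knob angle about the bolt's axis, rad: 0 upright, growing as it tips towards the chest's +x, up to 1.3 (nearly level) at the bottom of the notch. Tips only when the bolt's travel is above about 0.041 m; elsewhere the slot holds it within 0.25 rad of upright. 1 to 2 N at the ball move it along its arc (pressed straight down it can bind by friction); it stays where it is left
- knob_ball (a point): centre of the 18 mm steel ball at the end of the bolt's knob, 40 mm from the bolt's axis on a 10 mm thick stem; upright, 186 mm above the bench; moves with the knob
- jar: small glass jar with a brass cap, 40 mm diameter, 45 mm high, standing on the fixed half of the chest's top; origin at the centre of its underside; leave alone
- bottle: white bottle with cap, 64 mm diameter, 140 mm high, on the bench beyond the chest's +y end; origin at the centre of its underside; leave alone
- clamp: wooden ring clamp lying on the bench, 100 by 24 by 22 mm; origin at the centre of its underside; leave alone
- pot: copper cup, 64 mm diameter, 70 mm high, on the bench; origin at the centre of its underside; leave alone

How it is judged:
By the outcome, as a careful person would: the job done as asked, in the order asked, and still so for the second after the job is handed in, with the robot touching nothing.
It also fails if it takes over 64 s, if anything falls off the work surface, if the arm or the gripper's body presses on something with over 40 N, if the wrist force passes 120 N, or if a joint passes its speed limit or range.

## Working session

There is one attempt and no reset: what is moved stays moved. The work goes in short steps, Python scripts to look and compute and a shell command to move; the robot and the scene stay as the last step left them, time stands still between calls to the robot, and variables do not carry over. Pictures are saved under pics/ and viewed, at most 10 in all, crops included, and the job is handed in when it is done.

```bash
ls; mkdir -p pics
python3 - <<'E'
from bench import r, eyes
import cv2
for n in("side","top"):
    c=eyes.capture(n); cv2.imwrite(f"pics/{n}0.png",c["pixels"][:,:,::-1]); print({k:v for k,v in c.items() if k!="pixels"})
s=r.sense(); print(s["time_s"],s["ee_pos"],s["eef_rot"],s["force"])
E
```

```text
pics
{'fx': 517.7406320031367, 'fy': 517.7406320031367, 'cx': 317.88807794342296, 'cy': 238.01397741814154, 'rvec': array([ 2.12550182, -0.76013868,  0.3540781 ]), 'tvec': array([-0.377973  ,  0.352368  ,  0.71924764])}
{'fx': 449.35670483447586, 'fy': 449.35670483447586, 'cx': 325.2735499353845, 'cy': 245.1264472943761, 'rvec': array([ 2.13564724, -2.15083368,  0.18815043]), 'tvec': array([0.05955866, 0.5726637 , 0.8724393 ])}
0.1 [0.22173925 0.44780006 0.23087296] [[-8.96140737e-01  4.43769732e-01 -4.52335148e-04]
 [ 4.43769962e-01  8.96140287e-01 -8.98491061e-04]
 [ 6.63261182e-06 -1.00590719e-03 -9.99999494e-01]] [-0.1321862   0.00154594  0.32392087]
```

View pics/side0.png

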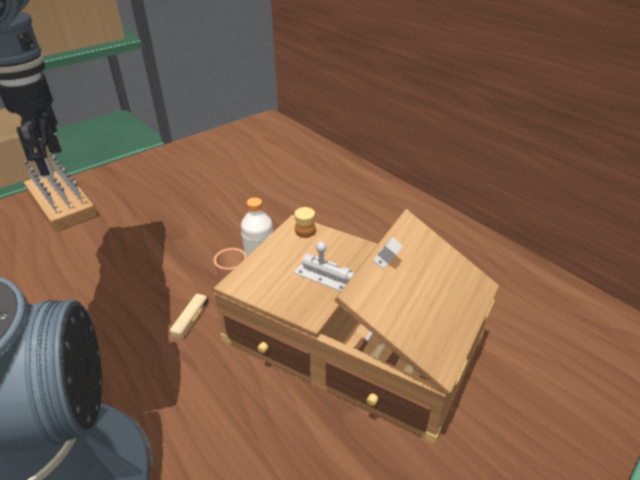

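View pics/top0.png

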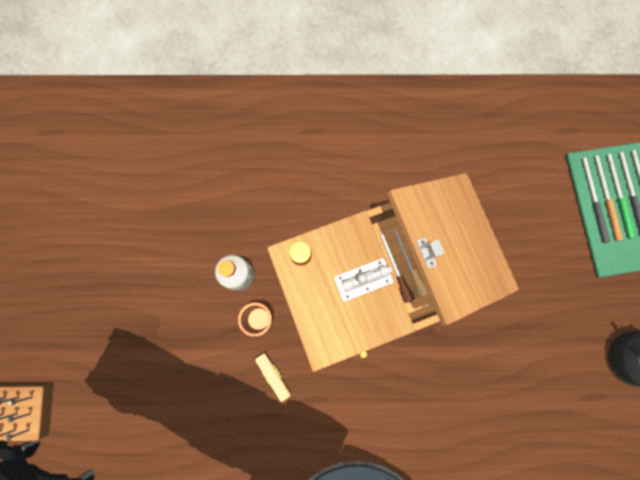

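The side view shows the bolt with its knob upright at about (321,246), the lid half raised with the keeper at (388,250), and the jar at (305,220). In the top view the +y end of the chest has its corners at about (268,247) and (314,370), with the bottle and pot to its left. I'll zoom in to get precise points.

Run:
```python
import cv2,numpy as np
a=cv2.imread("pics/side0.png")[195:345,210:410]; b=cv2.imread("pics/top0.png")[165:375,260:525]
cv2.imwrite("pics/z1.png",cv2.resize(a,None,fx=4,fy=4,interpolation=cv2.INTER_CUBIC))
cv2.imwrite("pics/z2.png",cv2.resize(b,None,fx=2.8,fy=2.8,interpolation=cv2.INTER_CUBIC))
```

```text
(no output)
```

View pics/z1.png

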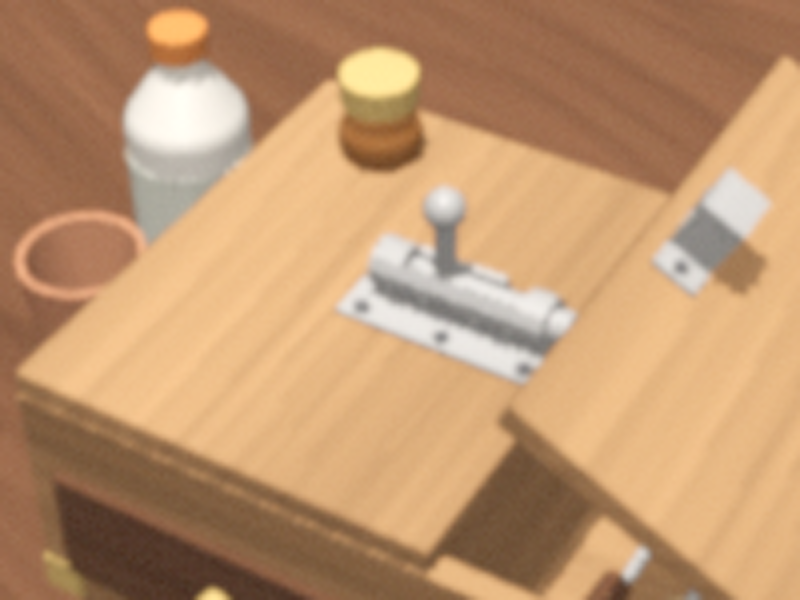

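View pics/z2.png

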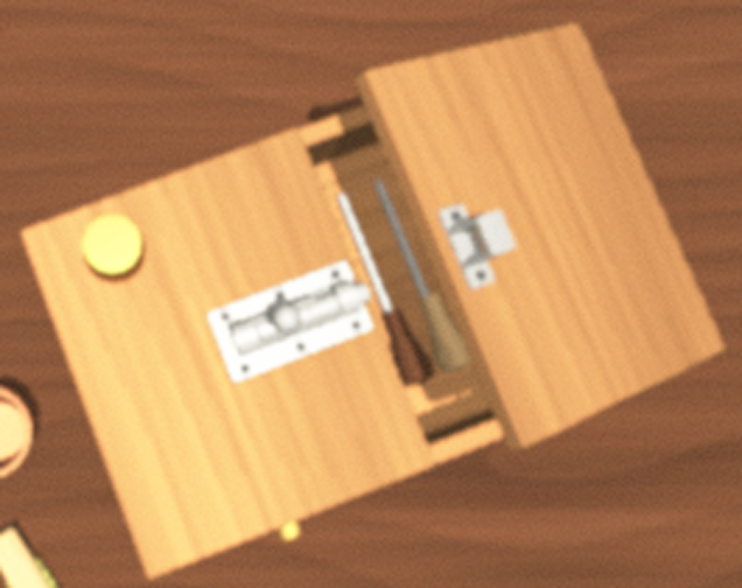

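Crops: in side pixels the fixed half's corners are about (292.5,215.5), (215,288.8) and (316.3,335), with the ball at (321,246.8). In top pixels its corners are (268,248), (313.6,371.4), (413.6,331) and (368,213), and the lid's free corners are (388,192) and (445.7,324.6). The bolt looks almost drawn back.

```bash
cat > h.py <<'E'
from bench import r, eyes
import cv2,numpy as np
from scipy.optimize import least_squares
cams={'side':(517.7406,317.888,238.014,[2.12550182,-0.76013868,0.3540781],[-0.377973,0.352368,0.71924764]),
'top':(449.3567,325.2735,245.1264,[2.13564724,-2.15083368,0.18815043],[0.05955866,0.5726637,0.8724393])}
def proj(n,P):
    f,cx,cy,rv,tv=cams[n]
    return cv2.projectPoints(np.float64(P).reshape(-1,1,3),np.float64(rv),np.float64(tv),np.float64([[f,0,cx],[0,f,cy],[0,0,1]]),None)[0][:,0]
def tri(ps,pt):
    return least_squares(lambda X:np.r_[proj('side',X)[0]-ps,proj('top',X)[0]-pt],[.5,0,.15])
def rz(a): return np.array([[np.cos(a),-np.sin(a),0],[np.sin(a),np.cos(a),0],[0,0,1]])
def W(p,c): return (rz(p[2])@(np.atleast_2d(c)/1000.).T).T+[p[0],p[1],0]
def C(p,w): return 1000*(rz(p[2]).T@(np.atleast_2d(w)-[p[0],p[1],0]).T).T
def lidpt(a,x,d,h): # d from hinge edge, h above upper face
    # upper face at z130 when shut; hinge y-200 z116
    return [x,-200+d*np.cos(a)-(14+h)*np.sin(a),116+d*np.sin(a)+(14+h)*np.cos(a)]
E
python3 - <<'E'
from h import *
T=[(120,200,130),(-120,200,130),(-120,0,130),(120,0,130)]; tp=[(267.9,247.9),(313.6,371.4),(413.6,331),(367.9,213.2)]
sp=[(292.5,215.5),(215,288.8),(316.3,335)]
f=lambda p:np.r_[(proj('top',W(p,T))-tp).ravel(),(proj('side',W(p,T[:3]))-sp).ravel()]
s=least_squares(f,[.5,0,.3]);p=s.x;print(p,np.degrees(p[2]),s.fun.round(1))
b=tri((321,246.8),(362.5,276.8));print('ball',b.x,C(p,b.x),b.fun)
lc=[(120,198),(-120,198)]
g=lambda a:np.r_[(proj('top',W(p,[lidpt(a[0],x,d,0) for x,d in lc]))-[(387.9,191.8),(445.7,324.6)]).ravel(),(proj('side',W(p,[lidpt(a[0],x,d,0) for x,d in lc]))-[(406,210),(336.3,298)]).ravel()]
t=least_squares(g,[.5]);a=t.x[0];print('lid',a,t.fun.round(1))
for n,c in dict(free=lidpt(a,0,198,0),keep_top=lidpt(a,0,178,28),shutpush=[-60,-10,130],mid=[-60,-100,130],ballup=[0,76,186],notchball=[0,31,186],x=[120,31,186]).items(): print(n,np.round(c),W(p,c).round(4))
print('rod tip side', proj('side',W(p,[[0,y,146] for y in (12,5,0,-5)])).round(0).tolist())
s=r.sense();print(s['eef_rot'].T@np.c_[rz(p[2])])
E
```

```text
[ 0.51220536 -0.06606169  0.35180151] 20.15674159605059 [-0.1 -0.6 -0.6  1.2  3.4  1.1  0.4 -2.7 -0.3 -1.3 -2.5 -1.3  0.5 -0.9]
ball [ 0.49374969 -0.0049941   0.18469639] [[  3.71792995  63.68704795 184.69638981]] [ 0.86957087 -0.15190449 -0.49725157  0.78226979]
lid 0.47394271162969726 [ 2.6  0.2  0.4  2.4 -0.4  0.4 -1.3  0.5]
free [  0. -30. 219.] [[ 0.5226 -0.0944  0.2188]]
keep_top [  0. -61. 235.] [[ 0.5332 -0.1231  0.2346]]
shutpush [-60 -10 130] [[ 0.4593 -0.0961  0.13  ]]
mid [ -60 -100  130] [[ 0.4903 -0.1806  0.13  ]]
ballup [  0  76 186] [[0.486  0.0053 0.186 ]]
notchball [  0  31 186] [[ 0.5015 -0.037   0.186 ]]
x [120  31 186] [[0.6142 0.0044 0.186 ]]
rod tip side [[348.0, 276.0], [352.0, 278.0], [355.0, 279.0], [357.0, 280.0]]
[[-6.88336728e-01  7.25391307e-01  6.63261182e-06]
 [ 7.25390936e-01  6.88336385e-01 -1.00590719e-03]
 [-7.34241802e-04 -6.87591629e-04 -9.99999494e-01]]
```

```bash
python3 -m inch '[[-160,-130,-40,0,0,15,0],[-160,-130,-40,0,0,15,0],[-160,-130,-40,0,0,15,0],[-160,-130,-40,0,0,15,0],[-160,-130,-40,0,0,15,0],[-320,-265,-40,0,0,30,0],[-320,-265,-40,0,0,30,0],[-320,-265,-40,0,0,30,0],[-320,-265,-40,0,0,30,0],[-320,-265,-40,0,0,30,0],[-486,-398,-30,0,0,43.5,0],[-486,-398,-30,0,0,43.5,0],[-486,-398,-30,0,0,43.5,0],[-486,-398,-30,0,0,43.5,0],[-486,-398,-30,0,0,43.5,0],[-486,-398,-30,0,0,43.5,0],[-486,-398,-30,0,0,43.5,0],[-486,-398,-30,0,0,43.5,0]]'
cat >> h.py <<'E'
P=[0.51220536,-0.06606169,0.35180151]
def st(p=P):
    s=r.sense(); print('t',s['time_s'],'TCP chest',C(p,s['ee_pos']).round(1),'F chest',(rz(p[2]).T@s['force']).round(1),'w',s['width']); print((rz(p[2]).T@s['eef_rot']).round(3).tolist())
def snap(name,cam,box,k):
    c=eyes.capture(cam)['pixels'][:,:,::-1]; x0,y0,x1,y1=box
    cv2.imwrite(f'pics/{name}.png',cv2.resize(c[y0:y1,x0:x1],None,fx=k,fy=k,interpolation=cv2.INTER_CUBIC))
E
python3 -c "
from h import *
st()"
```

```text
time_s: 1.9
ee_pos: [0.4806, -0.1229, 0.2615]
eef_rot: [[-0.346, 0.938, 0.0], [0.938, 0.346, 0.0], [0.0, 0.0, -1.0]]
force: [-0.2, 0.9, 0.8]
width: 0.003
gripper_force: 0.0
t 1.9 TCP chest [[-49.3 -42.4 261.5]] F chest [0.1 0.9 0.8] w 0.003290401138461198
[[-0.002, 1.0, 0.0], [1.0, 0.002, 0.0], [0.0, 0.0, -1.0]]
```

```bash
python3 -m inch '[[-3,0,20,0,0,0,0],[-3,0,40,0,0,0,0],[-3,0,50,0,0,0,0],[-3,0,55,0,0,0,0],[-3,0,60,0,0,0,0],[-3,0,66,0,0,0,0],[-3,0,72,0,0,0,0],[-3,0,78,0,0,0,0],[-3,0,84,0,0,0,0],[-3,0,90,0,0,0,0],[-3,0,95,0,0,0,0],[-3,0,100,0,0,0,0],[-3,0,105,0,0,0,0]]'; python3 -c "
from h import *
st(); snap('a','side',(210,195,510,445),2.6)"
```

```text
time_s: 3.2
ee_pos: [0.4818, -0.1271, 0.1559]
eef_rot: [[-0.345, 0.939, -0.0], [0.939, 0.345, 0.0], [0.0, -0.0, -1.0]]
force: [-0.0, 1.4, 1.9]
width: 0.003
gripper_force: 0.8
t 3.2 TCP chest [[-49.6 -46.8 155.9]] F chest [0.5 1.3 1.9] w 0.0027377256849792503
[[0.0, 1.0, -0.0], [1.0, -0.0, 0.0], [0.0, -0.0, -1.0]]
```

View pics/a.png

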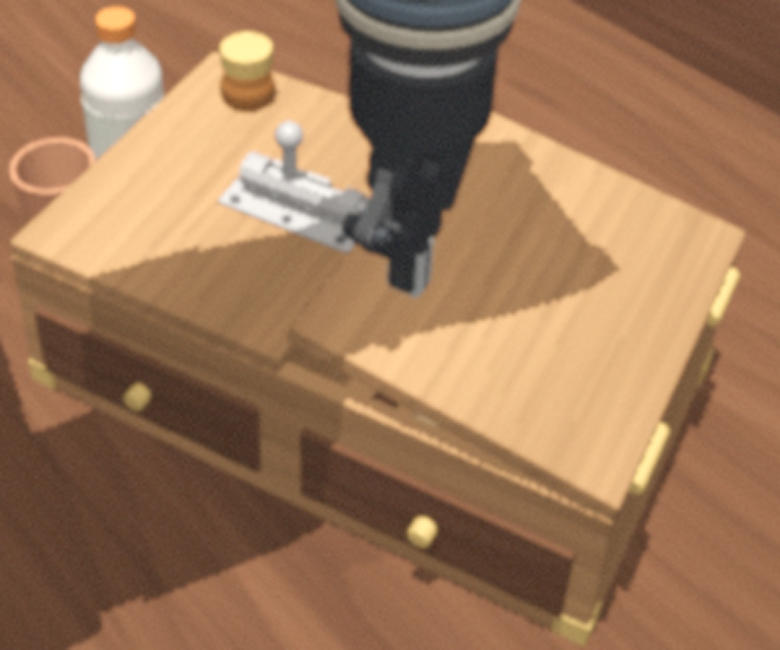

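The lid is nearly down, with its front corner at about crop (290,330), some 2 cm above flush. The knob is still upright. I'll keep pushing.

```bash
python3 -m inch '[[0,0,5,0,0,0,0],[0,0,10,0,0,0,0],[0,0,15,0,0,0,0],[0,0,19,0,0,0,0],[0,0,22,0,0,0,0],[0,0,24,0,0,0,0],[0,0,25,0,0,0,0],[0,0,25,0,0,0,0]]'
```

```text
time_s: 4.05
ee_pos: [0.4818, -0.1272, 0.1312]
eef_rot: [[-0.345, 0.939, -0.0], [0.939, 0.345, -0.0], [-0.0, -0.0, -1.0]]
force: [-0.1, -0.0, 0.5]
width: 0.003
gripper_force: 0.0
```

```bash
python3 -m inch '[[0,0,1,0,0,0,0],[0,0,2,0,0,0,0],[0,0,2.5,0,0,0,0],[0,0,3,0,0,0,0],[0,0,3,0,0,0,0]]'
```

```text
time_s: 4.55
ee_pos: [0.482, -0.1271, 0.1298]
eef_rot: [[-0.345, 0.939, 0.002], [0.939, 0.345, -0.0], [-0.001, 0.001, -1.0]]
force: [-9.7, 2.9, 26.2]
width: -0.001
gripper_force: 13.6
```

```bash
python3 -m inch '[[0,0,-20,0,0,0,0],[0,0,-60,0,0,0,0],[0,0,-110,0,0,0,0],[0,0,-110,0,0,0,0],[50,20,-110,0,0,0,0],[100,40,-110,0,0,0,0],[152,52,-110,0,0,0,0],[152,52,-110,0,0,0,0],[152,52,-110,0,0,0,0],[152,52,-110,0,0,0,0]]'; python3 -c "
from h import *
st(); snap('b','side',(210,195,510,445),2.6)"
```

```text
time_s: 5.55
ee_pos: [0.4784, 0.0329, 0.2383]
eef_rot: [[-0.345, 0.939, 0.0], [0.939, 0.345, -0.0], [-0.0, -0.0, -1.0]]
force: [0.3, -0.2, -0.0]
width: -0.004
gripper_force: 0.0
t 5.55 TCP chest [[  2.4 104.6 238.3]] F chest [ 0.2 -0.3 -0. ] w -0.003941335587042713
[[-0.0, 1.0, -0.0], [1.0, 0.0, -0.0], [-0.0, -0.0, -1.0]]
```

View pics/b.png

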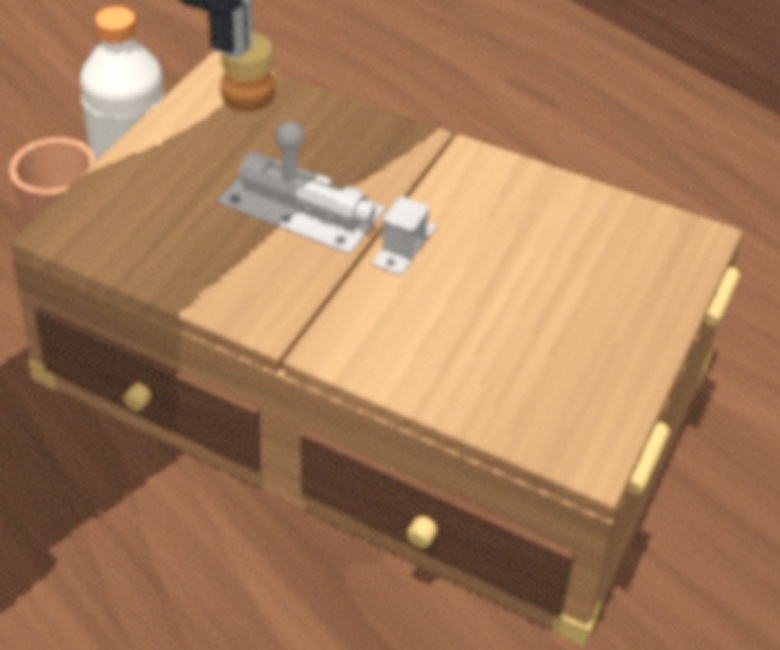

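The lid is shut flush: the seam is closed from crop (450,135) to (283,360). The keeper is at (405,230), in line with the bolt, and the knob ball is at (289,134). I'll refit the chest pose with all the corners.

Run:
```python
from h import *
S=[(-120,-200,130),(120,-200,130),(-120,200,130),(120,200,130)]; sp=np.array([(610,500),(742,235),(15,240),(215,55)])/2.6+[210,195]
T=S[2:]; tp=[(313.6,371.4),(267.9,247.9)]
f=lambda p:np.r_[(proj('top',W(p,T))-tp).ravel(),(proj('side',W(p,S))-sp).ravel()]
s=least_squares(f,P);p=s.x;print(p.tolist(),s.fun.round(1))
b=least_squares(lambda X:proj('side',W(p,[X[0],X[1],186]))[0]-(np.array([289,134])/2.6+[210,195]),[0,60]).x
print('ball side@186',b,'two-view',C(p,[.49375,-.005,.1847]))
open('h.py','a').write(f'\nP={p.tolist()}\n')
print('TCP',C(p,r.sense()['ee_pos']))
```

```text
[0.5138826780676526, -0.06477853596990747, 0.354463308971366] [-1.1  0.5 -0.8 -1.2  2.   3.1  1.4 -2.  -2.9 -0.4 -0.5 -2.5]
ball side@186 [ 0.14800758 63.38575145] two-view [[  1.86727011  63.05007051 184.7       ]]
TCP [[  0.52401496 103.54987619 238.28019433]]
```

```bash
python3 -m inch '[[0,0,30,0,0,0,0],[0,0,60,0,0,0,0],[0,0,68,0,0,0,0],[0,0,68,0,0,0,0],[-10,0,68,0,0,0,0],[-16,0,68,0,0,0,0],[-20,0,68,0,0,0,0],[-24,0,68,0,0,0,0],[-28,0,68,0,0,0,0],[-32,0,68,0,0,0,0],[-36,0,68,0,0,0,0],[-40,0,68,0,0,0,0],[-42,0,68,0,0,0,0],[-44,0,68,0,0,0,0],[-46,0,68,0,0,0,0]]'; python3 -c "
from h import *
st()"
```

```text
time_s: 7.1
ee_pos: [0.4941, -0.0098, 0.1703]
eef_rot: [[-0.345, 0.939, -0.0], [0.939, 0.345, 0.0], [0.0, -0.0, -1.0]]
force: [-0.7, 1.9, 0.2]
width: -0.003
gripper_force: 1.0
t 7.1 TCP chest [[  2.4  59.1 170.3]] F chest [-0.   2.   0.2] w -0.002864119492167442
[[0.0, 1.0, -0.0], [1.0, -0.0, 0.0], [0.0, -0.0, -1.0]]
```

```bash
python3 -m inch '[[-2,0,0,0,0,0,0],[-4,0,0,0,0,0,0],[-6,0,0,0,0,0,0],[-7,0,0,0,0,0,0],[-8,0,0,0,0,0,0],[-9,0,0,0,0,0,0],[-9,0,0,0,0,0,0]]'; python3 -c "
from h import *
st()"
```

```text
time_s: 7.8
ee_pos: [0.4972, -0.0181, 0.1703]
eef_rot: [[-0.345, 0.939, -0.0], [0.939, 0.345, 0.0], [0.0, -0.0, -1.0]]
force: [-0.1, 1.4, 2.0]
width: 0.002
gripper_force: 1.0
t 7.8 TCP chest [[  2.4  50.2 170.3]] F chest [0.4 1.4 2. ] w 0.0020074451673161397
[[0.0, 1.0, -0.0], [1.0, -0.0, 0.0], [0.0, -0.0, -1.0]]
```

```bash
python3 -m inch '[[-1,0,0,0,0,0,0],[-1.5,0,0,0,0,0,0],[-2,0,0,0,0,0,0],[-2.5,0,0,0,0,0,0],[-3,0,0,0,0,0,0],[-3,0,0,0,0,0,0]]'; python3 -c "
from h import *
st()"
```

```text
time_s: 8.4
ee_pos: [0.4976, -0.0192, 0.1703]
eef_rot: [[-0.346, 0.938, -0.001], [0.938, 0.346, 0.004], [0.004, 0.0, -1.0]]
force: [-5.6, 17.0, 6.2]
width: -0.005
gripper_force: 9.2
t 8.4 TCP chest [[  2.5  49.  170.3]] F chest [ 0.6 17.8  6.2] w -0.005214762080492481
[[-0.001, 1.0, 0.0], [1.0, 0.001, 0.004], [0.004, 0.0, -1.0]]
```

```bash
python3 -m inch '[[8,0,0,0,0,0,0],[15,0,-5,0,0,0,0],[15,0,-40,0,0,0,0],[15,0,-45,0,0,0,0],[0,-30,-45,0,0,0,0],[-16,-48,-45,0,0,0,0],[-16,-48,-45,0,0,0,0],[-16,-48,-45,0,0,0,0],[-16,-48,-20,0,0,0,0],[-16,-48,-6,0,0,0,0],[-16,-48,-4,0,0,0,0],[-16,-48,-4,0,0,0,0]]'; python3 -c "
from h import *
st(); snap('c','side',(250,195,450,345),4)"
```

```text
time_s: 9.6
ee_pos: [0.4588, -0.052, 0.1744]
eef_rot: [[-0.345, 0.939, -0.0], [0.939, 0.345, 0.0], [0.0, -0.0, -1.0]]
force: [-0.7, 0.2, 0.7]
width: -0.0
gripper_force: 0.0
t 9.6 TCP chest [[-45.3  31.6 174.4]] F chest [-0.6  0.5  0.7] w -0.0002694007451347055
[[-0.001, 1.0, -0.0], [1.0, 0.001, 0.0], [0.0, -0.0, -1.0]]
```

View pics/c.png

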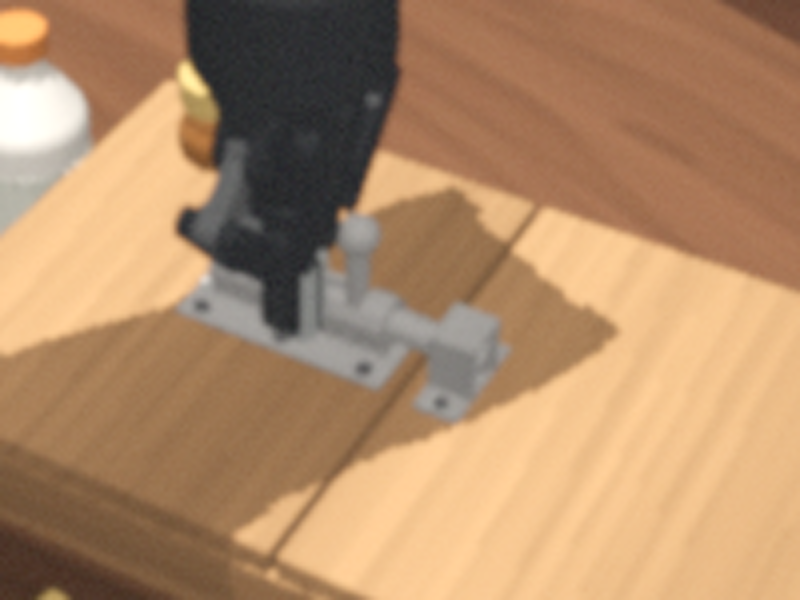

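The bolt's rod is in the keeper at crop (465,345). The knob is upright at (358,235), with the finger on its -x side. Next I tip the knob.

```bash
python3 -m inch '[[-2,10,0,0,0,0,0],[-2,17,0,0,0,0,0],[-2,21,0,0,0,0,0],[-2,25,0,0,0,0,0],[-2,29,0,0,0,0,0],[-2,33,0,0,0,0,0],[-2,37,1,0,0,0,0],[-2,41,2,0,0,0,0],[-2,44,3,0,0,0,0],[-2,47,5,0,0,0,0],[-2,50,7,0,0,0,0],[-2,53,9,0,0,0,0],[-2,53,9,0,0,0,0]]'; python3 -c "
from h import *
st(); snap('d','side',(250,195,450,345),4)"
```

```text
time_s: 10.95
ee_pos: [0.5093, -0.036, 0.1649]
eef_rot: [[-0.345, 0.939, -0.0], [0.939, 0.345, 0.0], [0.0, -0.0, -1.0]]
force: [-1.0, -0.5, 0.4]
width: 0.003
gripper_force: 0.1
t 10.95 TCP chest [[  7.6  29.3 164.9]] F chest [-1.1 -0.1  0.4] w 0.0028768066579684622
[[-0.0, 1.0, -0.0], [1.0, 0.0, 0.0], [0.0, -0.0, -1.0]]
```

View pics/d.png

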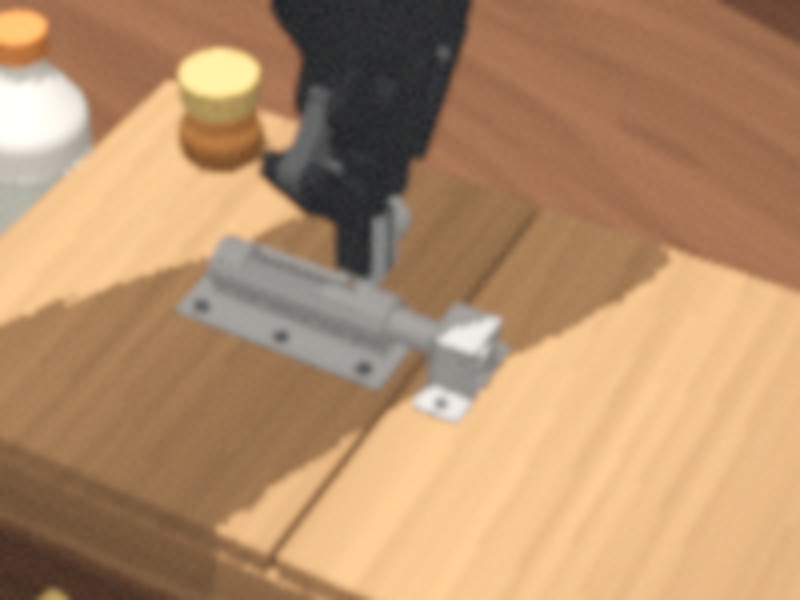

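The knob is tipping: the ball shows just behind the finger at crop (400,215). Next I go over the top and press it down tangentially.

```bash
python3 -m inch '[[0,-3,-5,0,0,0,0],[0,-3,-30,0,0,0,0],[0,-3,-34,0,0,0,0],[0,15,-34,0,0,0,0],[0,32,-34,0,0,0,0],[0,32,-34,0,0,0,0],[0,32,-25,0,0,0,0],[0,32,-18,0,0,0,0],[0,32,-14,0,0,0,0],[0,32,-11,0,0,0,0],[0,32,-8,0,0,0,0],[0,32,-5,0,0,0,0],[0,32,-3,0,0,0,0],[0,32,-1,0,0,0,0],[0,32,-1,0,0,0,0]]'; python3 -c "
from h import *
st()"
```

```text
time_s: 12.5
ee_pos: [0.5462, -0.0229, 0.1705]
eef_rot: [[-0.346, 0.938, 0.017], [0.938, 0.346, 0.005], [-0.001, 0.018, -1.0]]
force: [34.7, 19.1, 23.4]
width: 0.001
gripper_force: 19.3
t 12.5 TCP chest [[ 46.8  28.9 170.5]] F chest [39.1  6.  23.4] w 0.001404500638926408
[[-0.002, 1.0, 0.018], [1.0, 0.002, -0.001], [-0.001, 0.018, -1.0]]
```

The finger came down on the +x side of the ball, so it's wedging. I'll back off straight up and look.

```bash
python3 -m inch '[[0,10,-5,0,0,0,0],[0,10,-30,0,0,0,0],[0,10,-55,0,0,0,0],[0,10,-70,0,0,0,0],[70,-10,-70,0,0,0,0],[70,-10,-70,0,0,0,0],[70,-10,-70,0,0,0,0]]'; python3 -c "
from h import *
st(); snap('e','side',(250,195,450,345),4)"
```

```text
time_s: 13.2
ee_pos: [0.5037, 0.0387, 0.2362]
eef_rot: [[-0.346, 0.938, -0.0], [0.938, 0.346, 0.0], [0.0, -0.0, -1.0]]
force: [0.6, -1.2, -0.4]
width: -0.003
gripper_force: 0.0
t 13.2 TCP chest [[ 28.1 101.3 236.2]] F chest [ 0.2 -1.3 -0.4] w -0.0033761263589086573
[[-0.002, 1.0, -0.0], [1.0, 0.002, 0.0], [0.0, -0.0, -1.0]]
```

View pics/e.png

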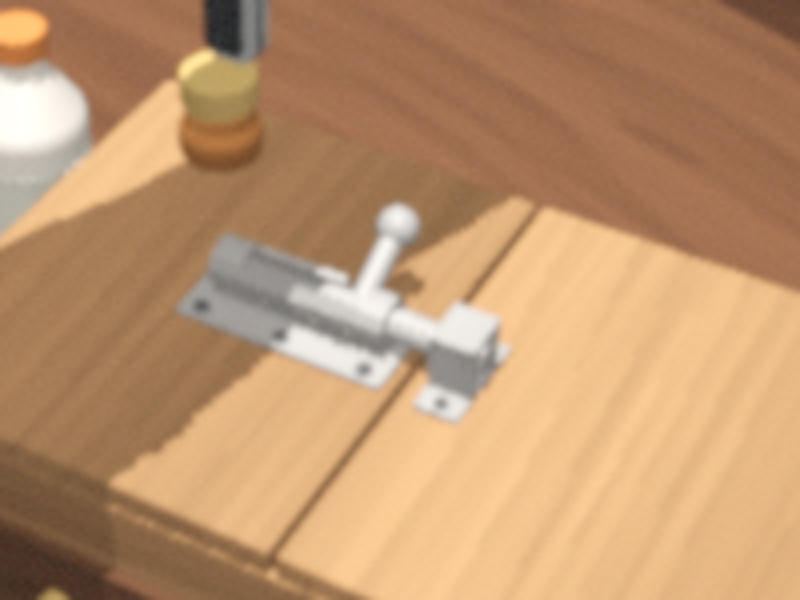

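The knob is tipped part way: ball at crop (398,223), bolt still home. I'll work out the angle from the ball's pixel.

Run:
```python
from h import *
B=lambda t,y:[40*np.sin(t),y,146+40*np.cos(t)]
for c in [(358,235),(398,223)]:
    px=np.array(c)/4+[250,195]
    s=least_squares(lambda v:proj('side',W(P,B(*v)))[0]-px,[.5,30]);print(s.x,s.fun,B(*s.x))
print((proj('side',W(P,B(1.3,29)))-[250,195])*4)
```

```text
[-2.73029876e-02  2.86549901e+01] [ 1.13686838e-13 -2.84217094e-14] [np.float64(-1.0919838220142126), np.float64(28.654990131224476), np.float64(185.98509186349906)]
[ 0.47711502 20.78590575] [-2.83648660e-11  8.36166691e-11] [np.float64(18.368731749391422), np.float64(20.785905753167693), np.float64(181.53293815488524)]
[[401.75971396 236.04499674]]
```

Run:
```python
from h import *
B=lambda t,y:[40*np.sin(t),y,146+40*np.cos(t)]
for t in (.3,.5,.7,.9,1.1,1.3): print(t,((proj('side',W(P,B(t,28.6)))-[250,195])*4).round(),((proj('top',W(P,B(t,28.6)))-[320,210])*8).round())
snap('f','top',(320,210,420,285),8)
```

```text
0.3 [[373. 221.]] [[468. 441.]]
0.5 [[382. 217.]] [[453. 411.]]
0.7 [[389. 216.]] [[439. 386.]]
0.9 [[395. 220.]] [[427. 366.]]
1.1 [[400. 226.]] [[416. 352.]]
1.3 [[403. 236.]] [[407. 345.]]
```

View pics/f.png

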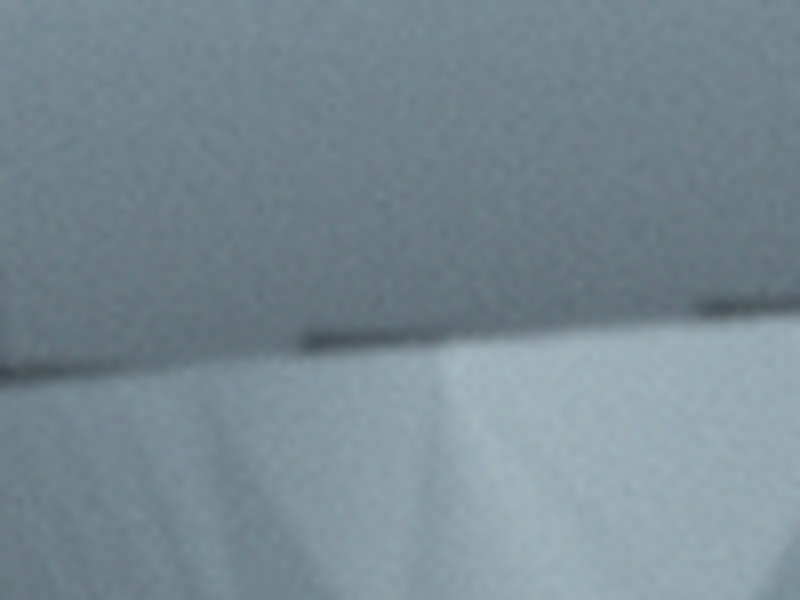

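The ball is hidden from the top camera by the arm. From the side view alone, ball (398,223) matches θ≈1.0, i.e. ball centre at x 33.7, z 168. I'll press down again with the tip slightly on the -x side of the ball's centre, so it can't slip off to +x.

```bash
python3 -m inch '[[-40,0,0,0,0,0,0],[-73,0,0,0,0,0,0],[-73,0,0,0,0,0,0],[-73,0,0,0,0,0,0],[-73,0,30,0,0,0,0],[-73,0,51,0,0,0,0],[-73,0,56,0,0,0,0],[-73,0,59,0,0,0,0],[-73,1,61,0,0,0,0],[-73,2,63,0,0,0,0],[-73,3,65,0,0,0,0],[-73,4,67,0,0,0,0],[-73,4,67,0,0,0,0]]'; python3 -c "
from h import *
st()"
```

```text
time_s: 14.6
ee_pos: [0.5347, -0.0299, 0.1692]
eef_rot: [[-0.345, 0.939, -0.0], [0.939, 0.345, -0.0], [-0.0, -0.0, -1.0]]
force: [0.3, -0.3, 0.3]
width: 0.0
gripper_force: 0.2
t 14.6 TCP chest [[ 33.6  26.2 169.2]] F chest [ 0.2 -0.3  0.3] w 0.00029517085962122564
[[-0.0, 1.0, -0.0], [1.0, 0.0, -0.0], [-0.0, -0.0, -1.0]]
```

```bash
python3 -m inch '[[0,0,1,0,0,0,0],[0,0,2,0,0,0,0],[0,0,3,0,0,0,0],[0,0,4,0,0,0,0],[0,0,4,0,0,0,0]]'; python3 -m inch '[[0,0,1,0,0,0,0],[0,0,1.5,0,0,0,0],[0,0,2,0,0,0,0],[0,0,2,0,0,0,0]]'
```

```text
time_s: 15.1
ee_pos: [0.5345, -0.03, 0.1652]
eef_rot: [[-0.345, 0.939, -0.0], [0.939, 0.345, -0.0], [0.0, -0.0, -1.0]]
force: [0.1, -0.1, -0.5]
width: -0.002
gripper_force: 0.3
time_s: 15.5
ee_pos: [0.5349, -0.0299, 0.1639]
eef_rot: [[-0.345, 0.939, 0.001], [0.939, 0.345, 0.0], [-0.0, 0.001, -1.0]]
force: [-0.9, 0.2, 9.8]
width: 0.001
gripper_force: 4.7
```

```bash
python3 -m inch '[[0,0,0.5,0,0,0,0],[0,0,1,0,0,0,0],[0,0,1,0,0,0,0]]'; python3 -m inch '[[0,0,-10,0,0,0,0],[0,0,-40,0,0,0,0],[0,0,-80,0,0,0,0],[0,0,-90,0,0,0,0],[0,-100,-100,0,0,0,0],[0,-200,-100,0,0,0,0],[60,-200,-100,0,0,0,0],[140,-200,-100,0,0,0,0],[140,-200,-100,0,0,0,0],[140,-200,-100,0,0,0,0],[140,-200,-100,0,0,0,0]]'
python3 - <<'E'
from h import *
st()
B=lambda t,y:[40*np.sin(t),y,146+40*np.cos(t)]
for n in('side','top'):
    c=eyes.capture(n)['pixels']; cv2.imwrite(f'pics/g{n}.png',c[:,:,::-1])
    pr=proj(n,W(P,[B(t,28.6) for t in (0,1,1.1,1.2,1.3)])); print(n,pr.round(1).tolist())
    x,y=pr[-1].astype(int); hsv=cv2.cvtColor(c[y-20:y+20,x-20:x+20],cv2.COLOR_RGB2HSV)
    for row in hsv: print(''.join('#' if q[1]<60 and q[2]>90 else '+' if q[1]<60 else '.' for q in row))
E
```

```text
time_s: 15.8
ee_pos: [0.5351, -0.0299, 0.1634]
eef_rot: [[-0.345, 0.939, 0.002], [0.939, 0.345, 0.0], [-0.001, 0.002, -1.0]]
force: [-2.9, 1.6, 15.3]
width: -0.002
gripper_force: 7.4
time_s: 16.9
ee_pos: [0.2966, 0.0339, 0.2627]
eef_rot: [[-0.347, 0.938, 0.001], [0.938, 0.347, 0.0], [0.0, 0.001, -1.0]]
force: [0.9, -0.6, -0.2]
width: -0.0
gripper_force: 0.0
t 16.9 TCP chest [[-167.9  168.2  262.7]] F chest [ 0.7 -0.9 -0.2] w -0.00012786103684489332
[[-0.003, 1.0, 0.001], [1.0, 0.003, 0.0], [0.0, 0.001, -1.0]]
side [[339.9, 253.4], [349.4, 250.7], [350.0, 251.6], [350.4, 252.8], [350.7, 254.1]]
........................................
........................................
........................................
........................................
........................................
........................................
........................................
........................................
........................................
........................................
........................................
........................................
.......
[... 2165 characters left out ...]
...
.................#######................
..................#######...............
...................######.......##......
....................######...#####......
....................###############.....
....................###############.....
....................################....
..................##################....
................####################....
.............########################.##
...........#############################
........################################
.....###################################
...#####################################
########################################
########################################
########################################
```

```bash
python3 -c "
from bench import r
print(r.job_done())"
```

```text
the job is handed in; nothing more can be done
None
```

The chest is locked and handed in: the lid is shut, the bolt is fully home in the keeper and the knob is pressed down to the bottom of the notch, in 17 of the 64 s; one press slipped off the knob (about 46 N at the wrist) and was redone.

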